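# Lean test of a bottle on the tilt board

## Robot

A 7-joint arm with a two-finger parallel gripper is mounted at the origin on a cart in front of the work surface, level with it; the furniture and walls round the work are solid. World frame = base frame: x ahead of the robot, y to its left, z up, the work surface at z = 0. Lengths are in m, angles in rad, forces in N, time in s.
With the tool pointing down it reaches from about 0.4 to 0.85 m from the base axis. Payload 6.9 kg.
Tool frame: the origin (TCP) lies midway between the tips of the shut fingers; the grasp point (between the pads) lies robot.grasp_offset behind it (robot.grasp_offset is the distance from the TCP to the grasp point, in m); z points along the fingers, y is the line along which they close (so a half turn about z gives the same grasp; the last joint's range is limited). The gripper opens to 85 mm and grips with 20 to 120 N. Pads are 22 mm wide; open, the fingers measure 114 mm over their backs; the gripper's body (76 mm by 85 mm) begins 54 mm behind the grasp point. The pads swing forward as they close: fully open they stand 13 mm farther back than shut.
Start: joints at [1.242, 0.507, -0.238, 1.5, 0.126, 1.149, -0.155], TCP at [0.263, -0.567, 0.231] pointing down, gripper open.
Joint ranges: [-3.08, 3.08], [-0.24, 2.05], [-1.43, 1.35], [0, 2.5], [-1.52, 4.66], [0.17, 1.96], [-2.89, 2.89]. Speed limits (rad/s): [2.39, 2.39, 3.14, 3.14, 3.14, 3.14, 3.14].

## Interface

Orientations are given as a rotation vector (axis times angle).
In Python, from cell import state, camera, job, robot gives the robot as it stands.
- The arm moves only by the tool apply_moves, never from a script. Its argument "plan" is a list that holds one entry, the list of rows, each a list of 5 numbers: the shift along the tool's x, y, z in mm, then the turn about the tool's z in degrees, then the gripper's target within -1 to 1 (fully open at 1, half-way at 0, shut at -1). A call has 1 to 20 rows; each row is the pose to reach, as a shift and turn from the pose commanded when the call began, along the tool's axes at that moment; what a row does not reach only later rows make up. A row lasts 1/12 s, in which the tool goes at most 41.7 mm and 7.16 degrees, less where a joint would pass 70% of its speed; a pose out of reach is approached as far as the arm can. A call with a gripper value outside its range is refused whole. The fingers move at their own pace and stop on an object; the grip force is fixed at half the most. Time passes only in rows, so rows that repeat a pose let the fingers close. It gives the time, the measured TCP pose, the force, the opening and the grip force at its end, in the units of the state.
- state(): the state, without advancing time (a new reading comes with each control period).
- camera(name): name is "scene" or "top"; returns a dict with "img" (420x560x3 uint8, red, green, blue), "fx", "fy", "cx", "cy" (pixels), "k1" (the pictures are not rectified: a ray, as slopes to the right and down, at radius r is drawn at 1 + k1 r^2 times it, then the intrinsics apply), "R" (3x3) and "t" (3): a world point X has camera coordinates R X + t. Camera axes: x right, y down, z forward; pixel columns grow to the right and rows downward; lengths in m; the calibration is good to about 2 mm. A picture is of the moment at which its call begins. There is no depth.
- job.hand_in(): hands the job in; it is judged then, once.
The state is a dict: "time_s": time; "q": joint angles; "qvel": joint speeds; "effort": joint torques, N m; "position": TCP position; "orientation": TCP orientation; "force": force on the tool from outside, world axes, zero at the start; "moment": the same for the moment, N m; "opening": opening from 0.0 (shut) to 1.0 (fully open); "grip_force": force on a finger pad.
Only numpy, scipy, OpenCV 4.12 (cv2) and the standard library are available. Lean on these libraries where they do the work, as an engineer would, in place of code of your own. Each camera call takes 0.05 s, during which the arm holds its last target. There are 200 camera calls.

## Task

Before the lab drives off, give the fallen bottle its lean test: stand it upright, cap up, wholly on the rubber pad of the flat tilt board and let go of it. Then take the board by its bow handle and raise it until the needle on its edge points at the index clamped on the scale, leaving the other things on the worktop where they are. Finish while still holding the board there by the handle, with the bottle standing free on the pad.

Things in the scene. Friction and masses are not known exactly. Their poses are not given: they have to be found in the camera images.
- bottle: white bottle with ribbed screw cap, the only bottle lying on its side: 48 mm diameter, 92 mm tall, about 80 g (+-35 %). Origin: centre of its underside; z runs to the cap. Body straight from z 0 to 60 mm, then shoulder and cap (27 mm wide, not for gripping); mass centre at 36 mm. Lying, its axis is 24 mm above the worktop, cap end to the right (-y) or half towards the robot. It can roll
- pad (a point): middle of the upper face of the ribbed black rubber pad (high friction) on the white tilt board: 100 mm (x) by 104 mm (y), 38 mm above the worktop while the board is flat, as at the start. x runs along the hinge axis, away from the robot; y towards the hinge; z out of the board. The board is 110 mm wide; a scale, up to 125 mm high, stands beside its far edge, 70 mm from the middle line
- handle (a point): bow handle on the free end of the tilt board. Point: middle of its round grip bar, 10 mm thick, straight over 84 mm along its x axis, parallel to the hinge; free all round, 47 mm beyond the board's end, 60 mm above the worktop while the board is flat. Its y points to the hinge, z as the pad's. The bar lies 275 mm from the hinge axis along the board and 30 mm above it, and can turn in the grip
- tilt_angle (a joint): angle of the tilt board, rad: 0 flat (start), growing as the handle end is raised. The level hinge axis at the left (+y) end of the board is parallel to the pad's x axis, 88 mm from the pad's middle in its +y direction and 8 mm below the pad's face (30 mm above the worktop). The board weighs about 0.5 kg, turns freely and falls back when let go
- needle_tip (a point): tip of the small black needle on the far edge of the tilt board, 200 mm from the hinge axis; it moves with the board along the scale
- index_point (a point): point of the index, a dark metal rider with a black thumb screw clamped on the rim of the white curved scale; also 200 mm from the hinge axis, on the needle's path. It stays where it is set. The needle tip meets it when the board has turned to the index's angle
- index_angle (a joint): angle at which the index is clamped, rad, counted like that of the tilt board; somewhere between 0.19 and 0.36. Marks on the scale stand every degree, longer ones every 5
- vial: bystander: standing glass vial with a screw cap, 27 mm in diameter, 66 mm tall; origin at the centre of its underside
- sample_cup: bystander: standing sample cup with a lid, 62 mm in diameter, 69 mm tall; origin at the centre of its underside
- felt_marker: bystander: felt marker lying flat, 15 x 124 x 16 mm, long along its y axis; origin at the centre of its underside
- tweezers: bystander: steel tweezers lying flat, 12 x 118 x 8 mm, long along its y axis; origin at the centre of its underside
- tilt_board: the white hinged tilt board itself, 110 x 222 x 10 mm, with pad, needle and handle. Origin: on the hinge axis, half way along it, 30 mm above the worktop; x along the hinge, away from the robot; y away from the handle; z out of the board's face. The board reaches from y = -228 to -6 mm

How it is judged:
On the way:
1. the bottle stands upright and free on the pad of the flat board (angle between bottle's own z axis and vertical below 0.1 rad and z of bottle in the frame of pad below 0.006 m and contact force between each of the arm, the fingers and bottle below 0.05 N and linear speed of bottle below 0.03 m/s and value of joint tilt_angle below 0.03 rad and x of bottle in the frame of pad between -0.032 and 0.032 m and y of bottle in the frame of pad between -0.032 and 0.032 m), for 0.3 s.
At the end, for the whole second after the job is handed in: The gripper holds the board by its handle (more than 1 N) with the needle tip within 7 mm (2 degrees) of the index point; the bottle stands cap up on the pad, square to the board within 0.1 rad, its middle within 32 mm of the pad's middle both ways, at rest and touched by neither gripper nor arm (distance between needle_tip and index_point below 0.007 m and value of joint tilt_angle above 0.15 rad and contact force between the fingers and tilt_board above 1 N and distance between the grasp point and handle below 0.06 m and contact force between each of the fingers, the arm and bottle below 0.05 N and angle between the z axis of bottle and the z axis of pad, either way round below 0.1 rad and angle between bottle's own z axis and vertical below 0.55 rad and z of bottle in the frame of pad between -0.004 and 0.006 m and x of bottle in the frame of pad between -0.032 and 0.032 m and y of bottle in the frame of pad between -0.032 and 0.032 m and linear speed of bottle below 0.03 m/s); the arm keeps its last pose, push and grip.
It fails at once if a bystander (vial, sample cup, marker or tweezers) is pushed more than 3 cm or knocked over (distance of any of vial, sample_cup, felt_marker, tweezers from where it was at the start of the episode above 0.03 m or angle between any of vial, sample_cup's own z axis and vertical above 0.5 rad).
It also fails if it takes over 64 s, if anything falls off the work surface, if the arm or the gripper's body presses on something with over 40 N, if the wrist force passes 120 N, or if a joint passes its speed limit or range.

## Working session

There is one attempt and no reset: what is moved stays moved. The work goes in short steps, Python scripts to look and compute and a tool call to move; the robot and the scene stay as the last step left them, time stands still between calls to the robot, and variables do not carry over. Pictures are saved under pics/ and viewed, at most 10 in all, crops included, and the job is handed in when it is done.

Besides the shell and the picture viewer there is one more tool, called after ">>>" as a command line: name --argument value ..., lists and objects as JSON in quotes. apply_moves: Moves the arm, as the interface text tells. Its arguments: {"type":"object","properties":{"plan":{"type":"array"}},"required":["plan"]}

```bash
mkdir -p pics
cat > h.py <<'E'
import numpy as np, cv2
from cell import state, camera, job, robot
from scipy.spatial.transform import Rotation as Ro
def save(n,f):
    c=camera(n); cv2.imwrite(f,c["img"][:,:,::-1]); return c
def K(c): return np.array([[c["fx"],0,c["cx"]],[0,c["fy"],c["cy"]],[0,0,1.]]),np.array([c["k1"],0,0,0,0.])
def ray(c,p):
    k,d=K(c); u=cv2.undistortPoints(np.array([[p]],float),k,d)[0,0]
    R=np.array(c["R"]);t=np.array(c["t"]); return -R.T@t, R.T@np.array([u[0],u[1],1.])
def onz(c,p,z):
    o,v=ray(c,p); return o+v*(z-o[2])/v[2]
def onplane(c,p,p0,n):
    o,v=ray(c,p); return o+v*(np.dot(np.array(p0)-o,n)/np.dot(v,n))
def proj(c,X):
    k,d=K(c); R=np.array(c["R"]);t=np.array(c["t"]).ravel()
    return cv2.projectPoints(np.array(X,float).reshape(-1,1,3),cv2.Rodrigues(R)[0],t,k,d)[0][:,0]
E
python3 - <<'E'
from h import *
import pickle
for n in("scene","top"):
    c=save(n,f"pics/{n}0.png"); pickle.dump(c,open(n+"0.pkl","wb")); print(n,-np.array(c["R"]).T@np.array(c["t"]).ravel(),c["fx"])
s=state();print(s["position"],s["orientation"],robot.grasp_offset,s["time_s"])
E
```

```text
scene [-0.00564994  0.43611573  0.79240364] 417.5746826462354
top [ 0.45714226 -0.1631167   1.04256117] 386.8399069704378
[ 0.26242218 -0.56676812  0.23052437] [-3.06651394e+00 -6.75676571e-01  6.11128956e-04] 0.0187 0.1
```

View pics/scene0.png

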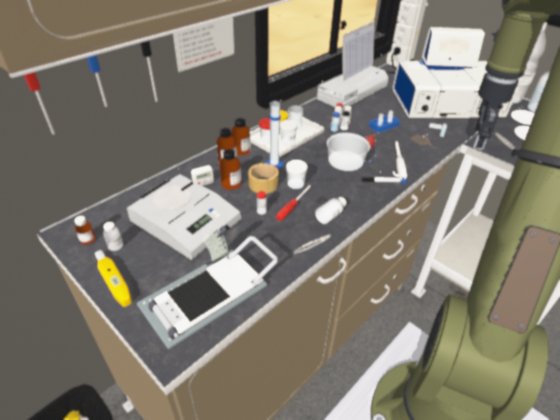

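View pics/top0.png

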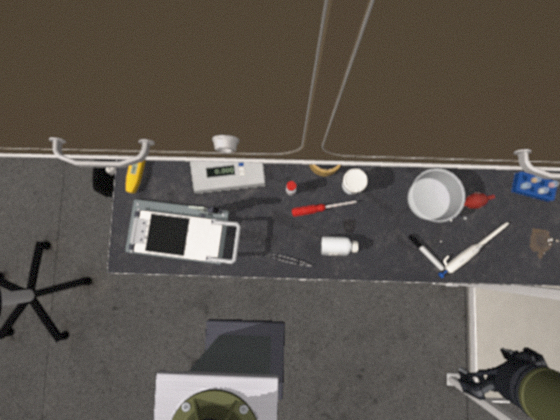

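The scene shows the board with its pad around (200,290), the handle at (255,255), the lying bottle at (330,208) and the scale at (215,243). In the top view the bottle is at (339,246) with its cap towards -y, the pad at (167,234) and the handle at (232,243). I'll enlarge both next.

Run:
```python
from h import *
a=cv2.imread("pics/top0.png")[165:285,110:370]; b=cv2.imread("pics/scene0.png")[160:345,130:360]
cv2.imwrite("pics/topc.png",cv2.resize(a,None,fx=3,fy=3,interpolation=cv2.INTER_CUBIC))
cv2.imwrite("pics/scc.png",cv2.resize(b,None,fx=3.2,fy=3.2,interpolation=cv2.INTER_CUBIC))
```

```text
(no output)
```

View pics/topc.png

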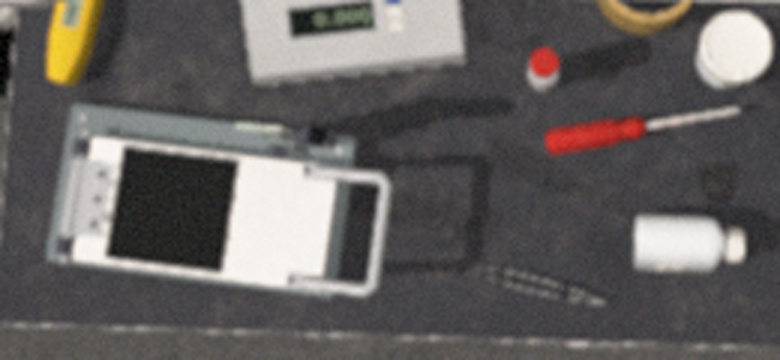

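View pics/scc.png

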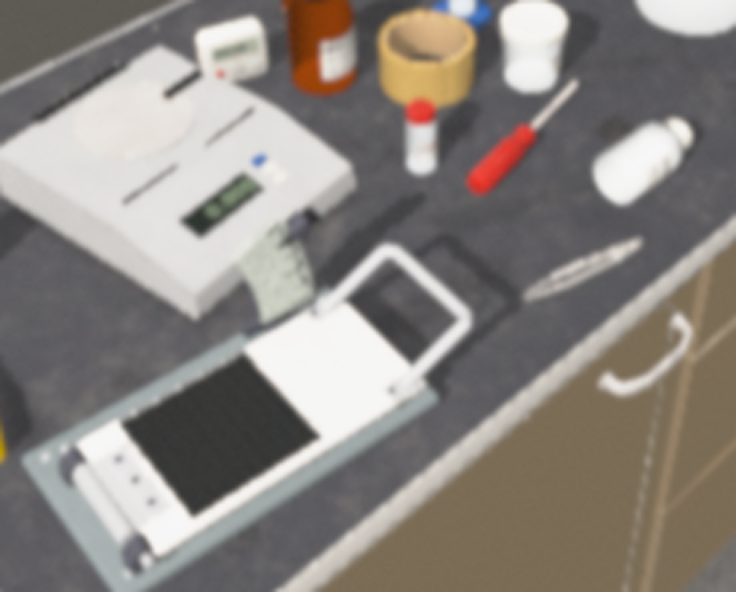

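The crops show pad corners at top-crop (124,148), (239,159), (223,271) and (107,258), and bar ends at (386,178) and (376,290). The bottle body spans crop x 633–718, y 215–270, with its cap at 745. The index rider is at scene-crop (300,225).

Run:
```python
from h import *
import pickle
T=pickle.load(open("top0.pkl","rb"));S=pickle.load(open("scene0.pkl","rb"))
tp=lambda u,v:(110+u/3,165+v/3); sp=lambda u,v:(130+u/3.2,160+v/3.2)
def quad(img,lo,hi,roi,val):
    pass
P=[onz(T,tp(*p),.038) for p in [(124,148),(239,159),(223,271),(107,258)]]
Q=[onz(S,sp(*p),.038) for p in [(122,424),(240,355),(320,437),(194,516)]]
for A in(P,Q):
    A=np.array(A);print("pad",A.mean(0),np.linalg.norm(np.roll(A,-1,0)-A,axis=1))
P=np.array(P);Q=np.array(Q)
for A in(P,Q):
    d=A[0]+A[3]-A[1]-A[2]; print("yaw of y axis-90",np.degrees(np.arctan2(-d[0],d[1])), )
for p in [(386,178),(376,290)]: print("bar top",onz(T,tp(*p),.062))
for p in [(394,250),(465,320)]: print("bar scn",onz(S,sp(*p),.06))
for p in [(633,242),(718,243),(747,245),(680,215),(680,270)]: print("bot",onz(T,tp(*p),.024))
for p in [(610,187),(686,133)]: print("bot scn",onz(S,sp(*p),.024))
for n,p,z in[("vial",(543,62),.066),("cup",(736,45),.069),("tweez",(490,270),.004),("tweez",(605,302),.004)]: print(n,onz(T,tp(*p),z))
s=state();R=Ro.from_rotvec(s["orientation"]).as_matrix();print(R.round(3),s["opening"])
# bottle blob
im=T["img"].astype(int);m=((im.min(2)>140)).astype(np.uint8);m[:, :312]=0;m[:,362:]=0;m[:230]=0;m[265:]=0
c=max(cv2.findContours(m,0,1)[0],key=cv2.contourArea);print(cv2.minAreaRect(c))
```

```text
pad [0.50835419 0.13890616 0.038     ] [0.10236731 0.0979416  0.10236102 0.09672042]
pad [0.50668242 0.14290409 0.038     ] [0.09680191 0.09672856 0.0999001  0.09535583]
yaw of y axis-90 -4.183623295848856
yaw of y axis-90 -5.214335980065006
bar top [ 0.53839471 -0.04859808  0.062     ]
bar top [ 0.44390595 -0.04403464  0.062     ]
bar scn [ 0.53427437 -0.04802665  0.06      ]
bar scn [ 0.44569471 -0.03605915  0.06      ]
bot [ 0.4914888  -0.26246944  0.024     ]
bot [ 0.49267175 -0.33665199  0.024     ]
bot [ 0.49162491 -0.36196805  0.024     ]
bot [ 0.51619943 -0.30322885  0.024     ]
bot [ 0.46831562 -0.30375379  0.024     ]
bot scn [ 0.48717063 -0.25439289  0.024     ]
bot scn [ 0.48558338 -0.35792039  0.024     ]
vial [ 0.64112337 -0.17925451  0.066     ]
cup [ 0.65968648 -0.34327672  0.069     ]
tweez [ 0.46375562 -0.13780646  0.004     ]
tweez [ 0.43849898 -0.24049043  0.004     ]
[[ 0.907  0.42  -0.001]
 [ 0.42  -0.907  0.001]
 [-0.    -0.002 -1.   ]] 0.99907696850472
((339.0, 245.5), (17.0, 36.0), 90.0)
```

>>> apply_moves --plan '[[[315, -138, 0, -65, 1], [315, -138, 0, -65, 1], [315, -138, 0, -65, 1], [315, -138, 0, -65, 1], [315, -138, 0, -65, 1], [315, -138, 0, -65, 1], [315, -138, 0, -65, 1], [315, -138, 0, -65, 1], [315, -138, 0, -65, 1], [315, -138, 0, -65, 1], [315, -138, 60, -65, 1], [315, -138, 100, -65, 1], [315, -138, 120, -65, 1], [315, -138, 120, -65, 1]]]'

```text
time_s: 1.27
position: [0.4853, -0.3091, 0.1045]
orientation: [-2.22, -2.207, 0.006]
force: [-1.3, 0.2, -0.4]
opening: 1.002
grip_force: 0.0
```

>>> apply_moves --plan '[[[0, 0, 35, 0, 1], [0, 0, 70, 0, 1], [0, 0, 95, 0, 1], [0, 0, 106, 0, 1], [0, 0, 106, 0, 1], [0, 0, 106, 0, 1], [0, 0, 106, 0, 0.3], [0, 0, 106, 0, 0.2], [0, 0, 106, 0, 0.15], [0, 0, 106, 0, 0.12], [0, 0, 106, 0, 0.12], [0, 0, 106, 0, 0.12], [0, 0, 106, 0, 0.12]]]'

```text
time_s: 2.35
position: [0.4906, -0.3095, 0.0055]
orientation: [2.224, 2.218, 0.0]
force: [-0.2, 0.3, 0.2]
opening: 0.562
grip_force: 0.2
```

Run:
```python
from h import *
s=state();print(s["position"],s["opening"],s["grip_force"],s["force"])
a=save("top","pics/a.png")["img"][165:285,250:430];b=camera("scene")["img"][160:250,270:405]
im=np.hstack([cv2.resize(a,(540,360)),cv2.resize(b,(540,360))])[:,:,::-1]
cv2.imwrite("pics/g1.png",cv2.resize(im,(800,267)))
```

```text
[ 0.49064588 -0.3095154   0.00546728] 0.5622749467828958 0.17913159274030477 [-0.18766904  0.31521749  0.16654184]
```

View pics/g1.png

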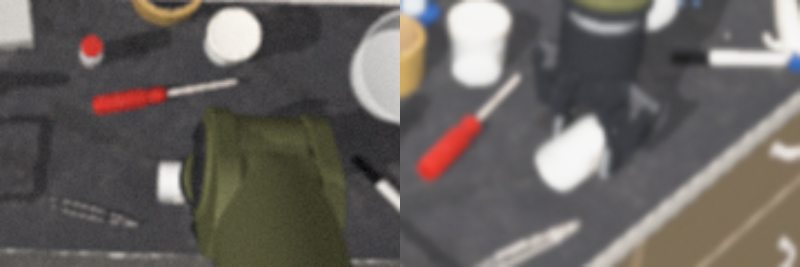

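The fingers straddle the bottle correctly, with the base towards +y. I'll tighten lightly, then lift.

>>> apply_moves --plan '[[[0, 0, 0, 0, 0.1], [0, 0, 0, 0, 0.08], [0, 0, 0, 0, 0.08], [0, 0, 0, 0, 0.08]]]'

```text
time_s: 2.78
position: [0.4906, -0.3095, 0.0053]
orientation: [2.224, 2.219, 0.0]
force: [-0.3, -0.7, 1.6]
opening: 0.542
grip_force: 12.8
```

>>> apply_moves --plan '[[[0, 0, -5, 0, 0.08], [0, 0, -10, 0, 0.08], [0, 0, -20, 0, 0.08], [0, 0, -30, 0, 0.08], [0, 0, -40, 0, 0.08], [0, 0, -60, 0, 0.08], [0, 0, -70, 0, 0.08], [0, 0, -70, 0, 0.08], [0, 0, -70, 0, 0.08], [0, 0, -70, 0, 0.08]]]'

```text
time_s: 3.62
position: [0.4901, -0.3095, 0.0749]
orientation: [-2.224, -2.218, 0.001]
force: [-0.1, -0.3, -1.3]
opening: 0.54
grip_force: 12.8
```

Run:
```python
from h import *
s=state();print(s["position"],s["opening"],s["grip_force"],s["force"])
b=camera("scene")["img"][110:250,260:420]
cv2.imwrite("pics/g2.png",cv2.resize(b,(640,560),interpolation=2)[:,:,::-1])
```

```text
[ 0.49006174 -0.30953614  0.07488846] 0.539830061241241 12.834834384120768 [-0.13759642 -0.30334477 -1.32409581]
```

View pics/g2.png

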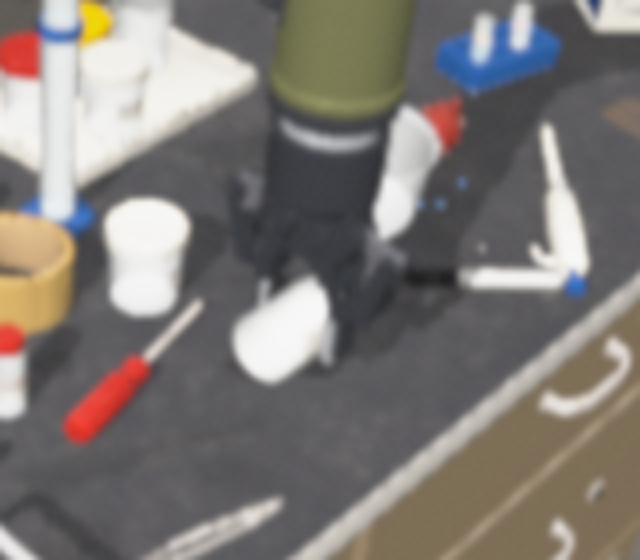

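The bottle is lifted and still roughly horizontal in the grip. I'll lower it, loosen the grip in stages and see whether it swings.

>>> apply_moves --plan '[[[0, 0, 20, 0, 0.09], [0, 0, 34, 0, 0.1], [0, 0, 34, 0, 0.105], [0, 0, 34, 0, 0.105], [0, 0, 34, 0, 0.11], [0, 0, 34, 0, 0.11], [0, 0, 34, 0, 0.11], [0, 0, 34, 0, 0.11]]]'

```text
time_s: 4.33
position: [0.4908, -0.3097, 0.0419]
orientation: [2.224, 2.218, 0.0]
force: [-0.6, 0.7, -0.2]
opening: 0.557
grip_force: 0.0
```

```bash
cat > bt.py <<'E'
from h import *
def blob(save=None):
    c=camera("scene");im=c["img"].astype(int);s=state()
    g=proj(c,[np.array(s["position"])+[0,0,.02]])[0]
    m=((im.min(2)>150)&(im.max(2)-im.min(2)<40)).astype(np.uint8)
    n,l,st,ce=cv2.connectedComponentsWithStats(m)
    for i in range(1,n):
        if st[i,4]>60 and np.hypot(*(ce[i]-g))<40: print("blob",st[i],ce[i].round(1),"rel",(ce[i]-g).round(1))
    print("P",g,"pos",np.round(s["position"],4),s["opening"],round(s["grip_force"],2),np.round(s["force"],2))
    if save:
        x,y=int(g[0])-60,int(g[1])-52
        cv2.imwrite(save,cv2.resize(c["img"][y:y+105,x:x+120],(640,560),interpolation=2)[:,:,::-1])
if __name__=="__main__":
    import sys; blob(*sys.argv[1:])
E
python3 bt.py pics/g3.png
```

```text
blob [317 199  27  26 445] [329.8 211.6] rel [-4.1 13.4]
P [333.80295569 198.11211314] pos [ 0.4908 -0.3097  0.0418] 0.5533445147198608 0.0 [-1.05  0.59  0.59]
```

View pics/g3.png

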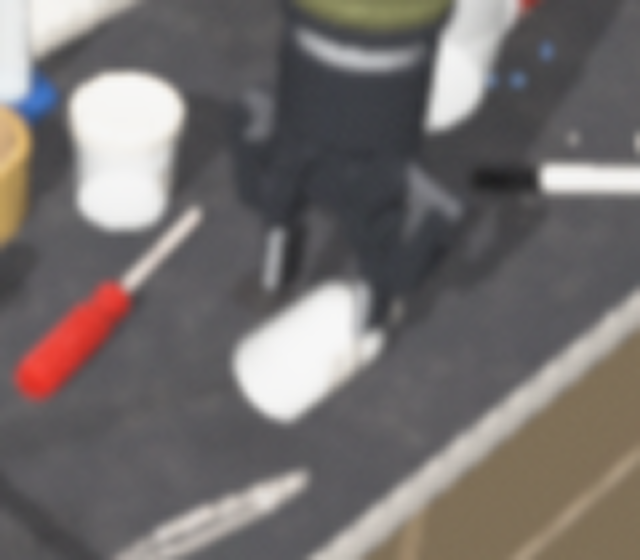

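The bottle slid back down and is lying again within about 4 mm of where it was. New approach: grip it firmly, carry it to the handle bar and use the bar as a fixed fulcrum. First I'll push the lower half of the base against the bar, then the side, so that the bottle turns upright in the grip. Regripping first.

>>> apply_moves --plan '[[[0, 0, 0, 0, 1], [0, 0, 0, 0, 1], [-5, 0, 20, 0, 1], [-5, 0, 36, 0, 1], [-5, 0, 36, 0, 1], [-5, 0, 36, 0, 0.3], [-5, 0, 36, 0, 0.15], [-5, 0, 36, 0, 0.1], [-5, 0, 36, 0, 0.06], [-5, 0, 36, 0, 0.06], [-5, 0, 36, 0, 0.06], [-5, 0, 36, 0, 0.06]]]'

```text
time_s: 5.38
position: [0.4912, -0.3146, 0.0064]
orientation: [2.223, 2.217, 0.001]
force: [-1.4, 0.8, 7.3]
opening: 0.532
grip_force: 31.8
```

```bash
python3 bt.py
```

```text
blob [316 199  25  25 426] [328.5 211.4] rel [-5.   4.4]
P [333.44301562 206.97553075] pos [ 0.4911 -0.3146  0.0063] 0.5393664397778095 31.75 [-0.09  0.58  7.93]
```

>>> apply_moves --plan '[[[0, 0, -20, 0, 0.06], [0, 0, -51, 0, 0.06], [30, 0, -51, 0, 0.06], [65, -2, -51, 2, 0.06], [100, -4, -51, 5, 0.06], [135, -6, -51, 5, 0.06], [165, -7, -51, 5, 0.06], [185, -7, -51, 5, 0.06], [185, -7, -51, 5, 0.06], [185, -7, -51, 5, 0.06]]]'

```text
time_s: 6.27
position: [0.4842, -0.1282, 0.0566]
orientation: [2.315, 2.123, 0.0]
force: [0.3, 0.1, -0.6]
opening: 0.538
grip_force: 31.6
```

```bash
python3 bt.py pics/g4.png
```

```text
blob [257 199   9  16 137] [261.  206.2] rel [-30. -21.]
blob [270 219  27  28 506] [283.4 232.9] rel [-7.6  5.6]
blob [295 235  35  18 188] [311.9 243.5] rel [20.9 16.3]
P [290.9881997  227.27833722] pos [ 0.4841 -0.1297  0.0565] 0.5445937812612025 31.64 [ 0.14 -0.63 -1.16]
```

View pics/g4.png

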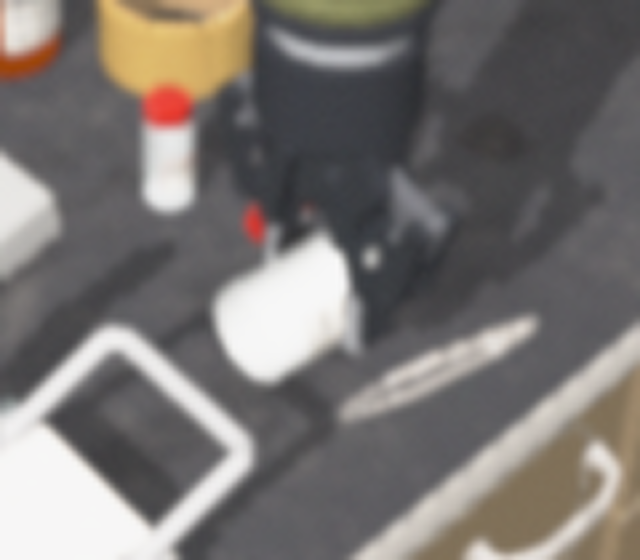

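The bottle is held level in front of the bar (bar corner at crop (240,455), base face at (245,330)). Now the arc against the bar.

>>> apply_moves --plan '[[[20, 0, 0, 0, 0.06], [30, 0, 0, 0, 0.06], [34, 0, -2, 0, 0.06], [36, 0, -5, 0, 0.06], [38, 0, -9, 0, 0.06], [40, 0, -13, 0, 0.06], [42, 0, -17, 0, 0.06], [45, 0, -20, 0, 0.06], [48, 0, -24, 0, 0.06], [52, 0, -28, 0, 0.06], [55, 0, -31, 0, 0.06], [58, 0, -34, 0, 0.06], [62, 0, -36, 0, 0.06], [66, 0, -38, 0, 0.06], [70, 0, -40, 0, 0.06], [74, 0, -41, 0, 0.06], [77, 0, -42, 0, 0.06], [77, 0, -42, 0, 0.06]]]'

```text
time_s: 7.82
position: [0.4911, -0.0517, 0.0985]
orientation: [-2.318, -2.121, -0.001]
force: [0.6, -0.2, -0.3]
opening: 0.539
grip_force: 34.1
```

```bash
python3 bt.py pics/g5.png
```

```text
P [266.74448166 228.9677124 ] pos [ 0.491  -0.0523  0.0983] 0.5379518072240084 34.06 [-0.    0.38 -1.1 ]
```

View pics/g5.png

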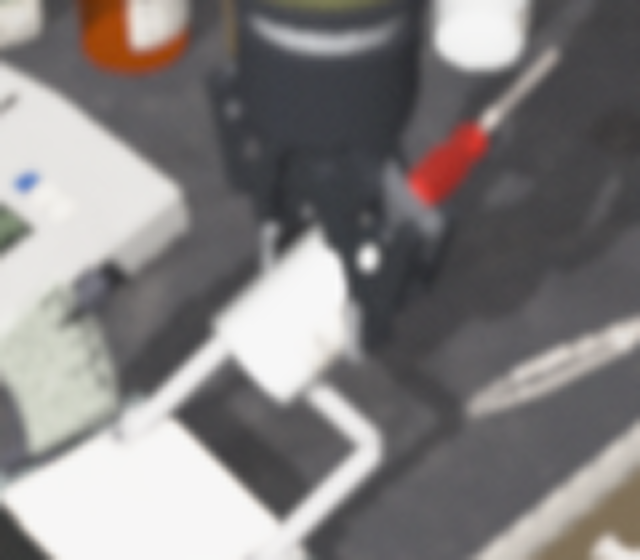

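The base face is now nearly edge-on in the view (edge from (220,325) to (290,400)), which means a tilt of about 35°. The bar then slipped past the corner. I'll back off and make a second, lower pass on the base face.

>>> apply_moves --plan '[[[0, 0, -15, 0, 0.06], [-35, 0, -15, 0, 0.06], [-55, 0, -10, 0, 0.06], [-55, 0, 15, 0, 0.06], [-45, 0, 15, 0, 0.06], [-35, 0, 15, 0, 0.06], [-30, 0, 15, 0, 0.06], [-26, 0, 14, 0, 0.06], [-22, 0, 13, 0, 0.06], [-18, 0, 11, 0, 0.06], [-14, 0, 9, 0, 0.06], [-10, 0, 8, 0, 0.06], [-6, 0, 7, 0, 0.06], [-2, 0, 6, 0, 0.06], [2, 0, 5, 0, 0.06], [6, 0, 5, 0, 0.06], [6, 0, 5, 0, 0.06]]]'

```text
time_s: 9.28
position: [0.4916, -0.0458, 0.0934]
orientation: [-2.318, -2.12, -0.001]
force: [-0.9, -0.6, 0.3]
opening: 0.538
grip_force: 34.1
```

```bash
cat > sil.py <<'E'
from h import *
# bottle's pixels vs predicted outline for tilts: prints IoU-free simple cue: white px extent around P, plus base corner prediction
def run(save=None):
    c=camera("scene");s=state();p=np.array(s["position"])+[0,0,.0176]
    im=c["img"].astype(int);m=(im.min(2)>150)&(im.max(2)-im.min(2)<45)
    R=Ro.from_rotvec(s["orientation"]).as_matrix();f=R[:,0];f=f if f[1]>0 else -f;z=np.array([0,0,1.]);w=np.cross(f,z)
    print("pos",p.round(4),s["opening"],round(s["grip_force"],1),np.round(s["force"],1))
    g=proj(c,[p])[0];x,y=int(g[0])-28,int(g[1])-20
    for r in range(y,y+56,2): print("".join("#" if v else "." for v in m[r,x:x+56]),r)
    print("x0",x)
    for th in(0,20,40,60,80,90):
        t=np.radians(th);a=f*np.cos(t)-z*np.sin(t);u=f*np.sin(t)+z*np.cos(t)
        q=[p+a*.049+.024*(u*np.cos(k)+w*np.sin(k)) for k in np.linspace(0,6.28,37)]
        e=proj(c,q);print(th,"left",e[e[:,0].argmin()].round(),"low",e[e[:,1].argmax()].round())
    if save: cv2.imwrite(save,cv2.resize(c["img"][y-30:y+75,x-32:x+88],(640,560),interpolation=2)[:,:,::-1])
run()
E
python3 sil.py
```

```text
pos [ 0.4915 -0.0463  0.1109] 0.5392665300459322 34.1 [-0.2  0.3 -0. ]
####.................................................... 212
####.................................................... 214
#####................................................... 216
####.................................................... 218
##...................................................... 220
..................#.......##............................ 222
........................#####........................... 224
......................#########....####................. 226
..................##############...###.................. 228
.................###############........................ 230
...............##################....................... 232
.............####################....................... 234
...........#######################...................... 236
.........##########################..................... 238
........###########################..................... 240
......#############################..................... 242
....###############################..................
[... 200 characters left out ...]
.........######......######.................... 252
###............................########................. 254
#####.............................#######............... 256
#######.............................######.............. 258
#########...........................######.............. 260
###########.......................#######............... 262
#############...................########................ 264
###############...............#######................... 266
x0 236
0 left [242. 236.] low [252. 251.]
20 left [242. 239.] low [256. 254.]
40 left [244. 243.] low [260. 256.]
60 left [247. 247.] low [262. 256.]
80 left [252. 247.] low [264. 255.]
90 left [255. 247.] low [265. 254.]
```

The silhouette is ambiguous in this view. I'll move the bottle over dark worktop and turn it side-on to the camera, so the tilt can be read from its edges.

>>> apply_moves --plan '[[[0, 0, -20, 7, 0.06], [-30, 0, -30, 14, 0.06], [-65, 0, -30, 21, 0.06], [-100, 0, -30, 28, 0.06], [-130, 0, -30, 35, 0.06], [-130, 0, -30, 42, 0.06], [-130, 0, -30, 45, 0.06], [-130, 0, -30, 45, 0.06], [-130, 0, -30, 45, 0.06]]]'

```text
time_s: 10.08
position: [0.4796, -0.1762, 0.1232]
orientation: [-2.952, -1.074, 0.001]
force: [-0.5, 0.3, -0.4]
opening: 0.538
grip_force: 34.1
```

```bash
cat > side.py <<'E'
from h import *
c=camera("scene");s=state();p=np.array(s["position"])+[0,0,.0176]
im=c["img"].astype(int);m=((im.min(2)>135)&(im.max(2)-im.min(2)<45)).astype(np.uint8)
R=Ro.from_rotvec(s["orientation"]).as_matrix();f=R[:,0];f=f if f[1]>0 else -f;z=np.array([0,0,1.])
print("pos",p.round(4),"f",f.round(3),s["opening"],round(s["grip_force"],1))
g=proj(c,[p])[0];x,y=int(g[0])-32,int(g[1])-24
for r in range(y,y+60,2): print("".join("#" if v else "." for v in m[r,x:x+64]),r)
print("P",g.round(1),"x0",x)
for th in(0,20,40,60,80,90):
    t=np.radians(th);a=f*np.cos(t)-z*np.sin(t);u=f*np.sin(t)+z*np.cos(t)
    print(th,"C,U,capend",proj(c,[p+a*.049-u*.024,p+a*.049+u*.024,p-a*.043]).round(0).tolist())
E
python3 side.py
```

```text
pos [ 0.4797 -0.176   0.1408] f [ 0.766  0.643 -0.   ] 0.5446977063562459 34.1
.............###############.................................... 175
.............###############.................................... 177
.............###############......###........................... 179
.............###############......##............................ 181
.............###############......##............................ 183
..............##############......##............................ 185
...............############.......##............................ 187
....................#............####........................... 189
.............................................#####.............. 191
...................##########...........###########............. 193
.............#################.........#############............ 195
............#################..........#############............ 197
...........##################..........#############............ 199
...........##################.........##############............ 201
............#################.........###########......
[... 748 characters left out ...]
.................... 225
................................................................ 227
................................................................ 229
................................................................ 231
................................................................ 233
P [306.4 199.8] x0 274
0 C,U,capend [[286.0, 206.0], [287.0, 191.0], [324.0, 201.0]]
20 C,U,capend [[290.0, 211.0], [284.0, 197.0], [324.0, 196.0]]
40 C,U,capend [[296.0, 214.0], [284.0, 203.0], [321.0, 192.0]]
60 C,U,capend [[304.0, 216.0], [287.0, 208.0], [316.0, 188.0]]
80 C,U,capend [[311.0, 216.0], [292.0, 212.0], [311.0, 186.0]]
90 C,U,capend [[315.0, 215.0], [296.0, 214.0], [308.0, 186.0]]
```

The side view reads clearly: base corners at about (285,199) and (290,213), so the tilt is about 20°. A better lever is to press the cap's underside down onto the bar, which is firmly supported. For that the cap must point at the bar, so I'll check the wrist range for the turn.

```bash
python3 -c "
from h import *
print(np.round(state()['q'],3))"
```

```text
[ 0.483  0.459 -0.258  1.945  0.165  0.758 -0.742]
```

>>> apply_moves --plan '[[[20, -20, 0, -7, 0.06], [50, -50, 0, -14, 0.06], [50, -50, 0, -21, 0.06], [50, -50, 0, -28, 0.06], [50, -50, 0, -35, 0.06], [50, -50, 20, -42, 0.06], [50, -50, 43, -45, 0.06], [50, -50, 43, -45, 0.06], [50, -50, 43, -45, 0.06], [50, -50, 43, -45, 0.06]]]'

```text
time_s: 10.97
position: [0.4864, -0.1056, 0.081]
orientation: [2.32, 2.118, 0.001]
force: [0.6, -0.8, -0.5]
opening: 0.532
grip_force: 34.1
```

```bash
python3 -c "
from h import *
s=state();R=Ro.from_rotvec(s['orientation']).as_matrix();print(s['position'],R.round(3))"
```

```text
[ 0.48644392 -0.10560001  0.08097587] [[ 0.09   0.996  0.   ]
 [ 0.996 -0.09   0.   ]
 [ 0.     0.    -1.   ]]
```

>>> apply_moves --plan '[[[12, 0, 0, 0, 0.06], [17, 0, 0, 0, 0.06], [20, 0, -1, 0, 0.06], [23, 0, -2, 0, 0.06], [26, 0, -4, 0, 0.06], [29, 0, -6, 0, 0.06], [32, 0, -8, 0, 0.06], [35, 0, -10, 0, 0.06], [38, 0, -12, 0, 0.06], [42, 0, -13, 0, 0.06], [46, 0, -15, 0, 0.06], [50, 0, -16, 0, 0.06], [54, 0, -16, 0, 0.06], [54, 0, -16, 0, 0.06]]]'

```text
time_s: 12.13
position: [0.4911, -0.0509, 0.0964]
orientation: [-2.318, -2.121, -0.001]
force: [0.4, 0.2, -0.5]
opening: 0.535
grip_force: 34.1
```

```bash
sed -i 's/^run()$/import sys; run(*sys.argv[1:])/' sil.py; python3 sil.py
```

```text
pos [ 0.491  -0.0515  0.1139] 0.5417547333891096 34.1 [-0.6  1.  -1. ]
#....................................................... 210
##...................................................... 212
##...................................................... 214
###..................................................... 216
##...................................................... 218
..................#.......#............................. 220
........................#####........................... 222
......................#########....####................. 224
..................##############...###.................. 226
.................###############........................ 228
...............##################....................... 230
.............####################....................... 232
...........#######################...................... 234
........##########################...................... 236
........##########################...................... 238
.......###########################...................... 240
....##############################...................
[... 200 characters left out ...]
.........######..######........................ 250
#..........................#######...................... 252
#............................########................... 254
###.............................#######................. 256
#####.............................######................ 258
#######...........................######................ 260
#########.......................#######................. 262
###########...................########.................. 264
x0 238
0 left [243. 234.] low [254. 250.]
20 left [244. 237.] low [258. 252.]
40 left [246. 241.] low [262. 254.]
60 left [249. 245.] low [264. 254.]
80 left [254. 246.] low [265. 253.]
90 left [256. 245.] low [266. 253.]
```

>>> apply_moves --plan '[[[0, 0, -12, 0, 0.06], [-30, 0, -12, 0, 0.06], [-60, 0, -5, 0, 0.06], [-60, 0, 22, 0, 0.06], [-60, 0, 22, 0, 0.06], [-50, 0, 22, 0, 0.06], [-45, 0, 22, 0, 0.06], [-41, 0, 22, 0, 0.06], [-38, 0, 22, 0, 0.06], [-34, 0, 22, 0, 0.06], [-34, 0, 22, 0, 0.06]]]'

```text
time_s: 13.1
position: [0.4883, -0.0863, 0.0752]
orientation: [2.317, 2.119, -0.001]
force: [-0.4, -2.9, 0.8]
opening: 0.539
grip_force: 34.4
```

```bash
python3 sil.py
```

```text
pos [ 0.4883 -0.0863  0.0927] 0.5400909136815862 34.4 [-0.1 -3.5  2.1]
........####............................................ 210
........####............................................ 212
..........##............................................ 214
........................................................ 216
........................................................ 218
..................#.......###........................... 220
..................#.....######.......................... 222
......................#########.....###................. 224
..................###############...###................. 226
.................################....................... 228
...............##################....................... 230
.............####################....................... 232
...........########################..................... 234
#####....##########################..................... 236
###################################..................... 238
###################################..................... 240
#....###########################.#...................
[... 200 characters left out ...]
.....##########.......................######### 250
................########......................####...... 252
..................########.............................. 254
....................########............................ 256
.......................######........................... 258
.......................######........................... 260
.....................#######............................ 262
...................########............................. 264
x0 249
0 left [255. 234.] low [266. 249.]
20 left [256. 237.] low [269. 252.]
40 left [257. 241.] low [273. 253.]
60 left [261. 244.] low [275. 253.]
80 left [265. 245.] low [276. 252.]
90 left [268. 244.] low [277. 252.]
```

>>> apply_moves --plan '[[[2, 0, 0, 0, 0.06], [4, 0, 0, 0, 0.06], [6, 0, 0, 0, 0.06], [8, 0, 0, 0, 0.06], [8, 0, 0, 0, 0.06]]]'

```text
time_s: 13.57
position: [0.4883, -0.0852, 0.0756]
orientation: [2.32, 2.108, -0.01]
force: [-1.7, -23.4, 13.4]
opening: 0.541
grip_force: 35.4
```

>>> apply_moves --plan '[[[2, 0, 0, 0, 0.06], [4, 0, 0, 0, 0.06], [6, 0, 0, 0, 0.06], [6, 0, 0, 0, 0.06]]]'

```text
time_s: 13.9
position: [0.4889, -0.0815, 0.0764]
orientation: [2.32, 2.104, -0.012]
force: [-4.7, -28.8, 23.3]
opening: 0.54
grip_force: 37.8
```

```bash
python3 sil.py
```

```text
pos [ 0.4889 -0.0815  0.094 ] 0.5414631035100621 37.8 [ -4.2 -28.6  22.1]
.........#.............................................. 210
........................................................ 212
........................................................ 214
........................................................ 216
........................................................ 218
..........................#............................. 220
........................#####........................... 222
......................########.....###.................. 224
....................############...###.................. 226
.................###############........................ 228
................################........................ 230
..............###################....................... 232
............#####################....................... 234
.#####....########################...................... 236
##################################...................... 238
##################################...................... 240
##....############################................
[... 203 characters left out ...]
......#########........................######## 250
.................########......................####..... 252
...................########............................. 254
.....................########........................... 256
........................######.......................... 258
........................######.......................... 260
......................#######........................... 262
#...................########............................ 264
x0 248
0 left [254. 234.] low [264. 249.]
20 left [254. 237.] low [268. 252.]
40 left [256. 241.] low [271. 253.]
60 left [259. 245.] low [273. 254.]
80 left [263. 245.] low [275. 253.]
90 left [266. 245.] low [276. 252.]
```

Contact is firm now. The force direction suggests the tilt is growing to about 35°. I'll raise P so the lever arm grows, watching the force at each step.

>>> apply_moves --plan '[[[0, 0, -4, 0, 0.06], [0, 0, -8, 0, 0.06], [0, 0, -11, 0, 0.06], [0, 0, -11, 0, 0.06]]]'

```text
time_s: 14.28
position: [0.4892, -0.0733, 0.0862]
orientation: [2.319, 2.117, -0.001]
force: [-1.9, -7.4, 7.7]
opening: 0.539
grip_force: 36.8
```

>>> apply_moves --plan '[[[3, 0, -1, 0, 0.06], [6, 0, -3, 0, 0.06], [9, 0, -5, 0, 0.06], [9, 0, -5, 0, 0.06]]]'

```text
time_s: 14.62
position: [0.4905, -0.062, 0.0909]
orientation: [2.318, 2.12, 0.002]
force: [-0.2, -1.2, 3.0]
opening: 0.534
grip_force: 36.8
```

```bash
python3 sil.py
```

```text
pos [ 0.4905 -0.062   0.1083] 0.5336822838041125 36.9 [-0.4 -0.6  5.1]
........................................................ 210
........................................................ 212
........................................................ 214
........................................................ 216
........................................................ 218
..................#......####........................... 220
........................######.......................... 222
......................##########....###................. 224
..................###############...##.................. 226
..................###############....................... 228
.................#################...................... 230
...............###################...................... 232
.............######################..................... 234
........###########################..................... 236
.....##############################..................... 238
....###############################..................... 240
.########...#######################..................
[... 200 characters left out ...]
.............#######..........................# 250
........................#######.......................## 252
..........................########...................... 254
............................########.................... 256
##.............................######................... 258
####...........................######................... 260
######.......................#######.................... 262
########...................########..................... 264
x0 241
0 left [247. 234.] low [258. 249.]
20 left [247. 237.] low [261. 252.]
40 left [249. 241.] low [265. 253.]
60 left [252. 244.] low [267. 253.]
80 left [257. 245.] low [269. 253.]
90 left [260. 245.] low [270. 252.]
```

>>> apply_moves --plan '[[[-8, 0, 0, 0, 0.06], [-16, 0, 2, 0, 0.06], [-16, 0, 3, 0, 0.06], [-12, 0, 3, 0, 0.06], [-9, 0, 3, 0, 0.06], [-6, 0, 3, 0, 0.06], [-3, 0, 3, 0, 0.06], [0, 0, 3, 0, 0.06], [0, 0, 3, 0, 0.06]]]'

```text
time_s: 15.42
position: [0.4895, -0.0663, 0.0883]
orientation: [2.318, 2.115, -0.006]
force: [-3.4, -12.2, 13.1]
opening: 0.541
grip_force: 38.2
```

>>> apply_moves --plan '[[[3, 0, -1, 0, 0.06], [6, 0, -2, 0, 0.06], [9, 0, -3, 0, 0.06], [9, 0, -3, 0, 0.06]]]'

```text
time_s: 15.75
position: [0.4904, -0.0561, 0.091]
orientation: [2.318, 2.117, -0.004]
force: [-2.6, -8.0, 9.3]
opening: 0.539
grip_force: 39.5
```

```bash
python3 sil.py
```

```text
pos [ 0.4904 -0.0561  0.1085] 0.5380095668659884 39.5 [-2.8 -7.8  9. ]
........................................................ 211
........................................................ 213
#....................................................... 215
#....................................................... 217
.........................##............................. 219
.................##.....####............................ 221
.................#....#######........................... 223
.....................##########....###.................. 225
....................############...###.................. 227
..................##############........................ 229
.................################....................... 231
................#################....................... 233
...............###################...................... 235
.......###########################...................... 237
......############################...................... 239
....##############################...................... 241
.#######....######################...................
[... 200 characters left out ...]
.............#########........................# 251
..........................########...................... 253
............................########.................... 255
##............................#######................... 257
####............................######.................. 259
######.........................#######.................. 261
########.....................########................... 263
##########.................########..................... 265
x0 240
0 left [245. 235.] low [256. 250.]
20 left [246. 238.] low [259. 253.]
40 left [247. 242.] low [263. 254.]
60 left [251. 245.] low [265. 255.]
80 left [255. 246.] low [267. 254.]
90 left [258. 246.] low [268. 253.]
```

>>> apply_moves --plan '[[[3, 0, 1, 0, 0.06], [6, 0, 1, 0, 0.06], [9, 0, 1, 0, 0.06], [12, 0, 1, 0, 0.06], [12, 0, 1, 0, 0.06]]]'

```text
time_s: 16.22
position: [0.4918, -0.044, 0.0907]
orientation: [2.317, 2.116, -0.004]
force: [-3.2, -8.6, 17.1]
opening: 0.54
grip_force: 43.5
```

>>> apply_moves --plan '[[[3, 0, 1, 0, 0.06], [6, 0, 1, 0, 0.06], [9, 0, 2, 0, 0.06], [12, 0, 2, 0, 0.06], [12, 0, 2, 0, 0.06]]]'

```text
time_s: 16.63
position: [0.4931, -0.0312, 0.0884]
orientation: [2.317, 2.117, -0.002]
force: [-2.3, -5.4, 14.1]
opening: 0.539
grip_force: 46.0
```

```bash
python3 sil.py
```

```text
pos [ 0.4931 -0.0312  0.106 ] 0.5395118879109859 46.0 [-3.5 -5.3 13.4]
##########.............................................. 216
#########............................................... 218
#######................................................. 220
#####................................................... 222
##......................###............................. 224
......................######............................ 226
......................######............................ 228
......................########......##.................. 230
.....................##########....###.................. 232
.....................###########........................ 234
.................###############........................ 236
................#################....................... 238
..............####################...................... 240
...........########################..................... 242
.........#######...################..................... 244
.......#######....#################..................... 246
.....#######......#################..................
[... 200 characters left out ...]
#............................########.......... 256
############.............................######......... 258
##############...........................######......... 260
################.......................#######.......... 262
##################...................########........... 264
####################...............#######.............. 266
######################...........#######................ 268
########################.......#######.................. 270
x0 231
0 left [236. 241.] low [247. 256.]
20 left [237. 243.] low [251. 259.]
40 left [239. 248.] low [255. 260.]
60 left [242. 251.] low [257. 260.]
80 left [247. 252.] low [259. 260.]
90 left [250. 251.] low [260. 259.]
```

The bottle now looks almost upright in the grip (left side vertical at column 249). Next I carry it over the pad with a quarter turn.

>>> apply_moves --plan '[[[0, 0, -15, 0, 0.06], [0, 0, -30, 0, 0.06], [30, 0, -35, 7, 0.06], [60, 0, -35, 14, 0.06], [90, 0, -35, 21, 0.06], [120, 0, -35, 28, 0.06], [150, 0, -35, 35, 0.06], [172, -1, -35, 42, 0.06], [172, -1, -35, 49, 0.06], [172, -1, -35, 56, 0.06], [172, -1, -35, 63, 0.06], [172, -1, -35, 70, 0.06], [172, -1, -35, 77, 0.06], [172, -1, -35, 84, 0.06], [172, -1, -35, 90, 0.06], [172, -1, -35, 90, 0.06], [172, -1, -35, 90, 0.06]]]'

```text
time_s: 18.1
position: [0.507, 0.1421, 0.1222]
orientation: [-3.139, 0.134, 0.0]
force: [0.1, -0.0, -0.7]
opening: 0.537
grip_force: 44.7
```

```bash
python3 side.py
```

```text
pos [0.5071 0.1419 0.1398] f [-0.996  0.085  0.   ] 0.5394206305674978 44.7
#######.....................................##.................. 239
.######....................................................##... 241
....####..................................................###... 243
...###...................................................######. 245
.###.............................#######............###########. 247
...............................###########........############## 249
............................##############........############## 251
...........................#################.....############### 253
...........................###################....#############. 255
...........................####################...#########....# 257
.........................######################...#####.....#### 259
........................#######################..........####### 261
........................#######################....############# 263
........................######################################## 265
......................####################################
[... 745 characters left out ...]
..................## 289
########........................................................ 291
########........................................................ 293
#########....................................................... 295
##########...................................................... 297
P [193.6 263.6] x0 161
0 C,U,capend [[208.0, 286.0], [206.0, 270.0], [183.0, 252.0]]
20 C,U,capend [[206.0, 287.0], [208.0, 278.0], [182.0, 248.0]]
40 C,U,capend [[202.0, 286.0], [209.0, 283.0], [183.0, 245.0]]
60 C,U,capend [[197.0, 282.0], [207.0, 287.0], [186.0, 245.0]]
80 C,U,capend [[193.0, 276.0], [204.0, 287.0], [189.0, 247.0]]
90 C,U,capend [[190.0, 272.0], [202.0, 286.0], [191.0, 249.0]]
```

>>> apply_moves --plan '[[[0, 0, 20, 0, 0.06], [0, 0, 38, 0, 0.06], [0, 0, 44, 0, 0.06], [0, 0, 48, 0, 0.06], [0, 0, 50, 0, 0.06], [0, 0, 52, 0, 0.06], [0, 0, 52, 0, 0.06]]]'

```text
time_s: 18.73
position: [0.5076, 0.1413, 0.0706]
orientation: [-3.138, 0.14, -0.001]
force: [0.1, 0.5, -0.9]
opening: 0.538
grip_force: 44.7
```

>>> apply_moves --plan '[[[0, 0, 2, 0, 0.06], [0, 0, 4, 0, 0.06], [0, 0, 4, 0, 0.06]]]'

```text
time_s: 18.98
position: [0.5073, 0.1412, 0.0663]
orientation: [-3.138, 0.141, -0.0]
force: [-0.3, -0.1, -0.8]
opening: 0.536
grip_force: 44.7
```

>>> apply_moves --plan '[[[0, 0, 1, 0, 0.06], [0, 0, 2, 0, 0.06], [0, 0, 3, 0, 0.06], [0, 0, 3, 0, 0.06]]]'

```text
time_s: 19.32
position: [0.5072, 0.1412, 0.0631]
orientation: [3.138, -0.141, -0.0]
force: [-0.1, 0.0, -0.7]
opening: 0.539
grip_force: 44.7
```

>>> apply_moves --plan '[[[0, 0, 1, 0, 0.06], [0, 0, 2, 0, 0.06], [0, 0, 3, 0, 0.06], [0, 0, 3, 0, 0.06]]]'

```text
time_s: 19.65
position: [0.5081, 0.1413, 0.062]
orientation: [-3.138, 0.141, -0.003]
force: [-2.7, -1.5, 17.0]
opening: 0.536
grip_force: 46.7
```

>>> apply_moves --plan '[[[0, 0, 2, 0, 0.06], [0, 0, 4, 0, 0.06], [0, 0, 4, 0, 0.06], [0, 0, 4, 0, 0.06]]]'

```text
time_s: 19.98
position: [0.5116, 0.1411, 0.0598]
orientation: [-3.136, 0.143, -0.014]
force: [2.2, -2.3, 26.7]
opening: 0.541
grip_force: 48.7
```

```bash
python3 side.py
```

```text
pos [0.5116 0.1412 0.0774] f [-0.996  0.091 -0.009] 0.5391508290729125 48.7
.............................................................### 257
..........................................................###### 259
.........................................................####### 261
........................................................######## 263
.......##.............................#...............########## 265
.....##...........................######..........############## 267
...............................##########........############### 269
.............................##############......############### 271
.............................################....############### 273
.............................#################...############### 275
...........................###################....############## 277
..........................####################......############ 279
.........................#####################........########## 281
.........................#####################..........######## 283
....#####................#####################...........#
[... 745 characters left out ...]
......############## 307
##################............................################## 309
###################........................####################. 311
#####################...................####################.... 313
#######################..............####################....... 315
P [195.9 281.6] x0 163
0 C,U,capend [[210.0, 303.0], [207.0, 289.0], [185.0, 270.0]]
20 C,U,capend [[207.0, 304.0], [210.0, 296.0], [185.0, 266.0]]
40 C,U,capend [[204.0, 302.0], [210.0, 301.0], [186.0, 264.0]]
60 C,U,capend [[199.0, 298.0], [209.0, 304.0], [189.0, 264.0]]
80 C,U,capend [[195.0, 292.0], [206.0, 304.0], [192.0, 267.0]]
90 C,U,capend [[193.0, 289.0], [204.0, 302.0], [194.0, 268.0]]
```

Base is flat-looking on the pad. Now a gentle release.

>>> apply_moves --plan '[[[0, 0, -2, 0, 0.08], [0, 0, -3, 0, 0.1], [0, 0, -4, 0, 0.11], [0, 0, -4, 0, 0.12], [0, 0, -4, 0, 0.13], [0, 0, -4, 0, 0.15], [0, 0, -4, 0, 0.18], [0, 0, -4, 0, 0.25], [0, 0, -4, 0, 0.4], [0, 0, -4, 0, 0.6], [0, 0, -4, 0, 1], [0, 0, -4, 0, 1], [0, 0, -4, 0, 1]]]'

```text
time_s: 21.12
position: [0.5073, 0.1412, 0.0603]
orientation: [-3.138, 0.141, -0.0]
force: [-0.9, 0.7, -0.4]
opening: 1.0
grip_force: 0.0
```

>>> apply_moves --plan '[[[0, 0, -20, 0, 1], [0, 0, -50, 0, 1], [0, 0, -85, 0, 1], [-10, 0, -95, 0, 1], [0, 60, -95, 0, 1], [0, 100, -95, 0, 1], [0, 130, -95, 0, 1], [0, 130, -95, 0, 1]]]'

```text
time_s: 21.78
position: [0.4945, 0.0035, 0.1555]
orientation: [3.134, -0.155, -0.0]
force: [-0.7, -0.1, 0.3]
opening: 0.999
grip_force: 0.0
```

Run:
```python
from h import *
s=state();print(s["position"],s["opening"],s["force"])
a=camera("top")["img"][160:290,100:260];b=camera("scene")["img"][190:345,130:290]
im=np.hstack([cv2.resize(a,(400,325),interpolation=2),cv2.resize(b,(400,388),interpolation=2)[:325]])
b2=cv2.resize(b,(400,388),interpolation=2);o=np.zeros((388,800,3),np.uint8);o[:325,:400]=cv2.resize(a,(400,325),interpolation=2);o[:,400:]=b2
cv2.imwrite("pics/f.png",o[:,:,::-1])
```

```text
[0.49451899 0.00345538 0.15546461] 0.9986165972524096 [-0.69744466 -0.12323679  0.29375533]
```

View pics/f.png

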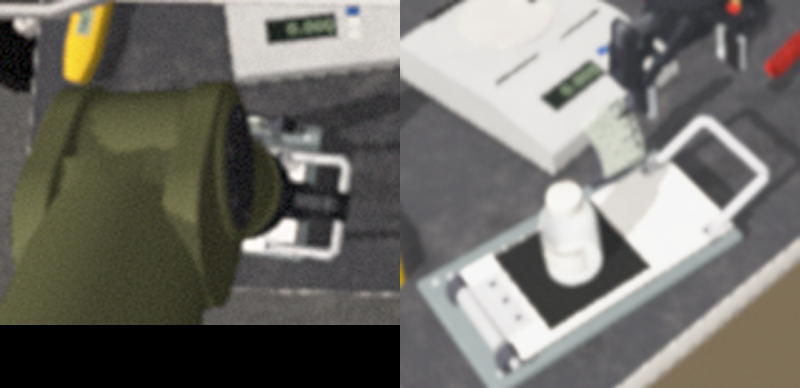

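The bottle stands upright on the pad, with its base centre at about (572,268) in that picture. Next I measure the index angle: project the dark rider pixels onto the scale plane and get radius and angle about the hinge.

```bash
cat >> h.py <<'E'
PAD=np.array([.5075,.141,.038]);YB=np.array([.085,.9964,0]);XB=np.array([.9964,-.085,0]);H0=PAD+.088*YB-[0,0,.008]
def scl(c,p,xo):
    X=onplane(c,p,H0+xo*XB,XB)-H0; y,z=-X@YB,X[2]; return np.hypot(y,z)*1000,np.degrees(np.arctan2(z,y))
def spt(xo,ang,r=.2): return H0+xo*XB-YB*r*np.cos(np.radians(ang))+np.array([0,0,1])*r*np.sin(np.radians(ang))
E
python3 - <<'E'
from h import *
import pickle
T=pickle.load(open("top0.pkl","rb"));S=pickle.load(open("scene0.pkl","rb"))
b=onz(S,(130+172/2.5,190+268/2.5),.038)-PAD;print("bottle in pad",b@XB,b@YB)
g=cv2.cvtColor(S["img"],cv2.COLOR_RGB2GRAY)
print("cols",200)
for r in range(218,264): print(r," ".join("%3d"%v for v in g[r,200:242]))
for xo in(.06,.065,.07):
  for p in[(223.75,230.3),(219,234),(222,232),(226,228)]: print(xo,p,np.round(scl(S,p,xo),1))
for a in(0,10,15,20): print(a,proj(S,[spt(.065,a)])[0].round(1),proj(T,[spt(.065,a)])[0].round(1))
E
```

```text
bottle in pad -0.007198629040607349 0.005273093428308649
cols 200
218 130 106 100 109 116 126 129 125 124 120 124 152 193 218 224 226 226 225 224 224 225 224 224 223 223 224 224 225 225 223 220 213 201 189 180 176 174 172 167 161 145 117
219 100 101 112 123 124 126 121 113 108 108 115 145 187 217 224 226 225 224 224 224 225 224 224 224 223 223 223 223 222 218 212 198 187 179 175 174 171 166 155 141 125 105
220 110 120 128 128 124 119 106  93  94 117 149 179 206 220 226 226 226 225 224 224 224 224 225 223 223 222 221 220 216 208 195 185 179 176 173 172 165 153 134 113 101  92
221 122 129 133 126 115 105  93  90 114 154 189 213 221 225 226 225 225 225 224 224 224 224 224 224 223 221 218 213 203 192 183 178 175 173 171 165 154 133 110  93  87  88
222 122 128 127 116  98  90  99 124 157 193 216 224 226 226 226 225 225 225 225 225 224 224 224 223 221 217 209 198 189 182 177 175 174 170 165 154 134 111  95  86  85  87
223 109 115 111  99  90 105 139 173 200 217 223 226 226 226 225 225 225 224 224 224 224 224 223 221 216 204 189 179 177 176 174 173 168 161 150 132 112  98  90  86  87  89
22
[... 6679 characters left out ...]
46 246 246 246 246 246 246
263 103 104 107 113 117 112 105  95  90  96 105 118 136 155 182 212 230 239 243 245 245 245 245 245 245 245 245 245 245 245 245 245 246 246 246 246 246 246 246 246 246 245
0.06 (223.75, 230.3) [221.3  23.4]
0.06 (219, 234) [207.5  24. ]
0.06 (222, 232) [215.7  23.4]
0.06 (226, 228) [228.6  23.5]
0.065 (223.75, 230.3) [221.9  21.7]
0.065 (219, 234) [208.   22.2]
0.065 (222, 232) [216.3  21.7]
0.065 (226, 228) [229.3  21.9]
0.07 (223.75, 230.3) [222.8  20.1]
0.07 (219, 234) [208.7  20.5]
0.07 (222, 232) [217.1  20. ]
0.07 (226, 228) [230.2  20.3]
0 [223.9 255.5] [213.1 215.4]
10 [221.9 246.3] [209.4 213.8]
15 [220.1 242. ] [206.7 212.9]
20 [217.7 238. ] [203.3 211.9]
```

Run:
```python
from h import *
import pickle
T=pickle.load(open("top0.pkl","rb"));S=pickle.load(open("scene0.pkl","rb"))
for xo in(.058,.062,.066,.07,.074):
  print(xo,[np.round(scl(S,p,xo),1).tolist() for p in[(223.6,241.8),(225.4,246.8),(219.7,245),(218.7,234.6),(220.3,233.8)]])
# unrolled polar map on scale plane: rows angle, cols radius, from 3 fresh views averaged not needed
k,d=K(S);g=cv2.GaussianBlur(cv2.cvtColor(S["img"],cv2.COLOR_RGB2GRAY),(0,0),.4)
rs=np.arange(.170,.236,.004);an=np.arange(26,-6,-1)
pts=np.array([proj(S,[spt(.068,a,r) for r in rs]) for a in an],np.float32)
v=cv2.remap(g,pts[...,0],pts[...,1],1)
print("r   "," ".join("%3d"%(r*1000+.5) for r in rs))
for a,row in zip(an,v): print("%3d "%a," ".join("%3d"%q for q in row))
gt=cv2.cvtColor(T["img"],cv2.COLOR_RGB2GRAY)
print("top cols 196")
for r in range(202,222): print(r," ".join("%3d"%q for q in gt[r,196:232]))
```

```text
0.058 [[205.9, 15.3], [205.2, 9.8], [194.1, 15.3], [206.0, 24.5], [209.9, 23.9]]
0.062 [[207.1, 13.9], [206.9, 8.4], [195.2, 13.8], [206.3, 23.1], [210.3, 22.5]]
0.066 [[208.3, 12.5], [208.7, 6.9], [196.4, 12.2], [206.7, 21.6], [210.8, 21.1]]
0.07 [[209.8, 11.0], [210.6, 5.5], [197.7, 10.7], [207.3, 20.2], [211.5, 19.8]]
0.074 [[211.3, 9.7], [212.6, 4.2], [199.2, 9.3], [208.0, 18.8], [212.2, 18.4]]
r    170 174 178 182 186 190 194 198 202 206 210 214 218 222 226 230 234
 26  192 204 202 201 201 201 202 196 178 176 183 198 199 200 206 216 219
 25  190 201 198 197 196 197 198 194 183 175 171 173 155 155 169 190 200
 24  190 201 198 197 195 196 199 196 190 175 162 151 122 124 134 144 158
 23  191 204 200 197 194 197 198 194 189 168 150 136 114 115 111  93 105
 22  190 202 201 197 194 197 198 189 173 149 133 120 113 113 104  71  77
 21  189 200 199 198 197 198 199 184 152 124 105 102 104 104  95  64  65
 20  190 199 198 198 200 198 202 189 157 121  95  92  91  90  84  66  61
 19  188 199 198 199 204 199 201 194 175 142 109  97  84  81  80  74  71
 18  188 201 201 201 202 199 202 199 189 
[... 3983 characters left out ...]
 118 119 116 108 105 106 102 105 109 111 126 124 121 123 129 128 128 131 136 128 130 123 106  70  49  45  45
218 235 230 226 221 216 205 201 190 185 182 172 157 149 141 134 131 126 132 129 126 117 108 110 109 110 107 108 111 109 115 106  92  63  53  41  52
219 240 238 241 241 238 236 234 233 233 227 227 221 215 207 195 176 165 169 166 151 134 120 117 112 108 106 105 102 104 109  98  89  62  46  52  44
220 240 240 239 243 240 241 239 240 240 242 241 240 240 236 228 185 167 183 189 171 158 148 141 140 132 129 124 118 117 118 109  96  77  61  61  52
221 240 238 238 241 241 239 239 238 240 240 241 242 240 240 227 177 146 175 194 196 190 183 182 181 181 174 164 154 152 149 142 132 124 113 109 105
```

Long scale marks fall at about 10° and 5° when the scale plane is taken 70–72 mm from the middle line, which is consistent. The rider then sits at about 20°. Now I grip the handle.

>>> apply_moves --plan '[[[0, 30, 0, 0, 0.4], [1, 48, 0, 0, 0.3], [1, 48, 20, 0, 0.3], [1, 48, 55, 0, 0.3], [1, 48, 85, 0, 0.3], [1, 48, 105, 0, 0.3], [1, 48, 114, 0, 0.3], [1, 48, 114, 0, 0.3], [1, 48, 114, 0, 0], [1, 48, 114, 0, -0.4], [1, 48, 114, 0, -0.7], [1, 48, 114, 0, -1], [1, 48, 114, 0, -1], [1, 48, 114, 0, -1], [1, 48, 114, 0, -1]]]'

```text
time_s: 23.13
position: [0.4926, -0.0441, 0.0432]
orientation: [3.13, -0.153, 0.004]
force: [-1.8, -23.3, 4.6]
opening: 0.097
grip_force: 58.5
```

>>> apply_moves --plan '[[[0, 3, 0, 0, -1], [0, 6, 0, 0, -1], [0, 6, 0, 0, -1]]]'

```text
time_s: 23.38
position: [0.4927, -0.0442, 0.0432]
orientation: [3.137, -0.145, 0.005]
force: [-1.1, -5.9, 5.1]
opening: 0.093
grip_force: 59.0
```

>>> apply_moves --plan '[[[0, 2, -2, 0, -1], [0, 1, -5, 0, -1], [0, 1, -9, 0, -1], [0, 0, -14, 0, -1], [0, -1, -19, 0, -1], [0, -2, -24, 0, -1], [0, -3, -29, 0, -1], [0, -4, -34, 0, -1], [0, -5, -38, 0, -1], [0, -6, -43, 0, -1], [0, -8, -48, 0, -1], [0, -9, -52, 0, -1], [0, -10, -56, 0, -1], [0, -12, -61, 0, -1], [0, -14, -66, 0, -1], [0, -15, -70, 0, -1], [0, -17, -75, 0, -1], [0, -17, -75, 0, -1], [0, -17, -75, 0, -1]]]'

```text
time_s: 24.97
position: [0.4943, -0.026, 0.1174]
orientation: [3.137, -0.141, 0.004]
force: [3.4, -4.6, -2.2]
opening: 0.089
grip_force: 58.5
```

```bash
cat > idx.py <<'E'
from h import *
c=camera("scene");s=state();print(s["position"],s["force"],s["grip_force"],s["opening"])
g=cv2.cvtColor(c["img"],cv2.COLOR_RGB2GRAY)
h=s["position"][2]-.0432;from scipy.optimize import brentq
print("phi from height",np.degrees(brentq(lambda p:.275*np.sin(p)+.03*np.cos(p)-.03-h,0,.6)))
rs=np.arange(.174,.236,.004);an=np.arange(27,4,-1)
pts=np.array([proj(c,[spt(.066,a,r) for r in rs]) for a in an],np.float32)
v=cv2.remap(g,pts[...,0],pts[...,1],1)
print("r   "," ".join("%3d"%(r*1000+.5) for r in rs))
for a,row in zip(an,v): print("%3d "%a," ".join("%3d"%q for q in row))
# bottle region
b=proj(c,[PAD])[0].astype(int);im=c["img"].astype(int);m=im.min(2)>110
for r in range(b[1]-62,b[1]+14,3): print("".join("#" if q else "." for q in m[r,b[0]-30:b[0]+40:1]),r)
print("x0",b[0]-30)
E
python3 idx.py
```

```text
[ 0.49430981 -0.02609347  0.11727325] [ 3.72396362 -5.0557748  -2.05743681] 58.54864418506622 0.08741318182935186
phi from height 15.873670683477119
r    174 178 182 186 190 194 198 202 206 210 214 218 222 226 230 234
 27  212 211 209 210 210 211 204 186 185 193 211 215 217 219 224 225
 26  207 205 203 205 204 205 200 185 180 180 188 175 177 191 211 216
 25  207 205 203 202 202 205 202 195 180 170 161 133 136 151 168 182
 24  209 206 203 200 204 205 201 198 175 160 143 119 120 117 111 130
 23  209 208 204 200 204 205 196 185 159 143 128 118 119 108  78  93
 22  206 208 204 202 204 206 189 162 134 117 112 112 112 100  67  73
 21  206 205 203 206 204 207 191 156 118  94  96  99  98  89  64  65
 20  204 202 205 208 204 207 197 173 134 103  96  89  87  82  68  68
 19  198 197 201 202 201 206 203 195 163 127 108  86  82  85  85  82
 18  181 180 184 185 190 198 200 195 173 145 121  90  86  92  97  98
 17  153 149 156 157 166 178 190 188 172 153 127  96  93 101 110 121
 16  125 122 127 132 145 162 183 185 175 163 137 108 112 126 150 178
 15  125 130 133 139 150 164 185 187 183 181 158 137 1
[... 1961 characters left out ...]
############## 279
.####################################...............################## 282
###......#############################................################ 285
...........############################.................############## 288
.............#########################..............################## 291
#...............####################............###################### 294
###...............###############............######################### 297
#####....................................############################# 300
########..............................################################ 303
##########........................#################################... 306
x0 169
```

The bottle rides fine at about 15.9°. To sharpen the index angle I'll triangulate the rider's thumb screw from the two initial views.

Run:
```python
from h import *
import pickle
T=pickle.load(open("top0.pkl","rb"));S=pickle.load(open("scene0.pkl","rb"))
def tri(a,b):
    o1,v1=ray(S,a);o2,v2=ray(T,b);v1/=np.linalg.norm(v1);v2/=np.linalg.norm(v2)
    t=np.linalg.lstsq(np.c_[v1,-v2],o2-o1,rcond=None)[0];p,q=o1+t[0]*v1,o2+t[1]*v2;X=(p+q)/2-H0
    y,z=-X@YB,X[2];return "gap %.1f xo %.1f r %.1f ang %.1f"%(1e3*np.linalg.norm(p-q),X@XB*1e3,np.hypot(y,z)*1e3,np.degrees(np.arctan2(z,y)))
g=lambda c,x0,x1,y0,y1,th:(lambda m:(m.nonzero()[1].mean()+x0,m.nonzero()[0].mean()+y0))(cv2.cvtColor(c["img"],cv2.COLOR_RGB2GRAY)[y0:y1,x0:x1]<th)
s,t=g(S,218,234,220,232,75),g(T,206,222,205,214,40);print(s,t,tri(s,t))
# same shift applied to check: pad corner & bar known points
tp=lambda u,v:(110+u/3,165+v/3); sp=lambda u,v:(130+u/3.2,160+v/3.2)
for a,b in[((122,424),(124,148)),((240,355),(239,159)),((320,437),(223,271)),((194,516),(107,258))]: print(tri(sp(*a),tp(*b)))
```

```text
(np.float64(227.08333333333334), np.float64(227.66666666666666)) (np.float64(215.77777777777777), np.float64(209.44444444444446)) gap 1.5 xo 73.0 r 232.9 ang 19.2
gap 0.2 xo 48.9 r 38.6 ang 8.5
gap 2.5 xo 52.1 r 138.3 ang 0.1
gap 1.9 xo -46.8 r 139.1 ang 1.0
gap 1.4 xo -47.5 r 37.9 ang 8.8
```

Independent estimates agree on about 19.5–20°. Raising to 19.8°.

>>> apply_moves --plan '[[[0, -2, -4, 0, -1], [0, -4, -8, 0, -1], [0, -6, -12, 0, -1], [0, -7, -15, 0, -1], [0, -8, -18, 0, -1], [0, -8, -18, 0, -1], [0, -8, -18, 0, -1], [0, -8, -18, 0, -1]]]'

```text
time_s: 25.68
position: [0.495, -0.0183, 0.1353]
orientation: [3.137, -0.142, 0.004]
force: [3.8, -5.8, -0.5]
opening: 0.092
grip_force: 58.5
```

```bash
python3 idx.py
python3 - <<'E'
from h import *
c=camera("scene");g=cv2.cvtColor(c["img"],cv2.COLOR_RGB2GRAY)
for r in range(222,248): print(r," ".join("%3d"%v for v in g[r,204:236]))
E
```

```text
[ 0.49501292 -0.01832708  0.13525716] [ 4.62278774 -5.36585171  0.36262122] 58.54235529899597 0.09064672763201093
phi from height 19.95633506798686
r    174 178 182 186 190 194 198 202 206 210 214 218 222 226 230 234
 27  212 210 209 211 210 210 205 185 185 193 211 215 217 219 225 226
 26  207 205 203 205 205 206 200 185 180 180 188 175 177 190 212 217
 25  207 205 202 202 203 206 202 195 181 170 161 133 136 151 169 182
 24  207 206 202 200 203 205 201 197 176 160 143 119 120 116 111 129
 23  201 202 201 195 199 203 195 184 158 143 128 118 119 108  78  94
 22  184 188 184 180 187 195 185 161 133 117 111 112 112 101  69  79
 21  152 157 157 154 162 175 177 154 119  95  95  99  99  97  87 102
 20  129 130 132 129 141 158 176 170 137 109 100  99 107 122 137 168
 19  127 130 140 144 150 157 181 192 170 149 138 132 150 181 206 228
 18  153 160 175 181 184 184 195 205 199 196 189 192 209 229 237 239
 17  198 208 220 226 227 224 218 207 212 222 225 231 237 239 237 233
 16  236 239 240 242 244 241 234 209 214 231 237 240 238 233 221 199
 15  245 245 246 247 247 246 243 220 220 235 238 236 23
[... 5392 characters left out ...]
 247 247 247 247 247 247 247 247 247 247
243 193 201 208 209 203 190 168 139 127 141 174 215 238 245 246 246 245 244 244 246 247 247 247 247 247 247 247 247 247 247 247 247
244 183 192 201 200 183 161 135 123 142 175 218 241 246 247 247 247 247 246 246 247 247 247 247 247 247 247 247 247 247 247 247 247
245 176 179 180 172 152 131 120 134 173 218 241 246 247 247 247 247 247 247 247 247 247 247 247 247 247 247 247 247 247 247 247 247
246 170 164 154 138 126 122 132 166 216 241 246 247 247 247 247 247 247 247 247 247 247 247 247 247 247 247 247 247 247 247 247 247
247 156 140 126 118 121 135 167 215 240 246 247 247 247 247 247 247 247 247 247 247 247 247 247 247 247 247 247 247 247 247 247 247
```

The board is at about 19.9°, the index estimate is 19.9–20.6°, and the bottle is still standing on the pad. Handing in.

```bash
python3 -c "
from cell import job
print(job.hand_in())"
```

```text
the job is handed in; nothing more can be done
None
```

I handed the job in with the bottle standing free on the pad and the gripper holding the board by its handle at about 19.9°; I put the index at about 20° (19.2–20.6°) but could not clearly see the needle tip meet it.

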